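# Square the mixing slab into its corner stop

### The arm

A 6-joint arm with a two-finger parallel gripper is mounted at the origin on a cart in front of the work surface, level with it; the furniture and walls round the work are solid. World frame = base frame: x ahead of the robot, y to its left, z up, the work surface at z = 0. Lengths are in m, angles in rad, forces in N, time in s.
With the tool pointing down it reaches from about 0.325 to 0.85 m from the base axis. Payload 15.5 kg.
Tool frame: the origin (TCP) lies at the centre of the arm's flange, where the gripper is bolted on; the fingertips stand 191 mm ahead of it and the grasp point (between the pads) lies 172 mm ahead of it; z points along the fingers, y is the direction in which the jaws open and shut (so a half turn about z gives the same grasp; the last joint's range is limited). The gripper opens to 91 mm and grips with 3 to 60 N. Pads are 32 mm wide; open, the fingers measure 118 mm over their backs; the gripper's body (76 mm by 178 mm) begins 60 mm behind the grasp point.
Start: joints at [-0.096, 0.494, 1.345, -0, 1.302, -0.096], TCP at [0.625, 0, 0.405] pointing down, gripper open.
Joint ranges: [-2.91, 2.91], [-0.82, 2.16], [0.22, 2.67], [-1.22, 4.37], [0.12, 2.79], [-3.08, 3.08]. Speed limits (rad/s): [1.89, 1.89, 2.57, 3.01, 3.01, 3.01].

### API

Orientations are given as a unit quaternion [x, y, z, w].
In Python, from rig import telemetry, vision, sign_off gives the robot as it stands.
- The arm moves only by the tool arm_command, never from a script. Its argument "rows" is a list of rows, each an object with "xyz": the shift along the tool's x, y, z in units of 50 mm (1.0 is 50 mm), a list of three; "twist": the turn, a rotation vector about the tool's x, y, z in units of pi/2 rad (1.0 is pi/2 rad), a list of three; "claw": the opening, from 0 (shut) to 1 (fully open). A call has 1 to 20 rows; each row shifts and turns the pose as measured when the row begins, along the tool's axes as they then stand; what a row does not reach is not made up. A row lasts 1/8 s, in which the tool goes at most 62.5 mm and 10.7 degrees, less where a joint would pass 70% of its speed; a pose out of reach is approached as far as the arm can. A call with a number of a shift or a turn outside -1 to 1 is refused whole. A call with a gripper value outside its range is refused whole. The fingers move at their own pace and stop on an object; "force" is the grip in N (left out, the last holds). Time passes only in rows, so rows that do not move let the fingers close. It gives the time, the measured TCP pose, the force and the opening at its end, in the units of the state.
- telemetry.read_state(): the state, without advancing time (a new reading comes with each control period).
- vision.capture(name): name is "scene" or "side" or "wrist"; returns a dict with "frame" (480x640x3 uint8, red, green, blue), "fov_y" (degrees; the focal length in pixels is half the picture's height over the tangent of half this angle, whatever the lens; pixels are square), "cx", "cy" (the principal point, pixels), "rvec" (rotation vector, rad) and "tvec" (3), from world to camera coordinates, as OpenCV has them; the wrist camera has in their place "mount" (4x4, takes a point from camera to tool coordinates, whose origin is the TCP and whose axes are the flange's). Camera axes: x right, y down, z forward; pixel columns grow to the right and rows downward; lengths in m; the calibration is good to about 2 mm. The wrist camera is an equidistant fisheye: a pixel r from the principal point sees the ray r / f radians off the axis. A picture is of the moment at which its call begins: read the wrist's pose just before it. There is no depth.
- sign_off(): hands the job in, once; it reports no verdict.
Trained networks look in a picture, given as the dict that the camera call returned (one of the last four; its "shot" number tells which), for a name from the list of things; names that differ only in an ending like _2 or _b are one class to them, and where a whole thing is asked for, a point or a joint stands for the part that bears it (a point fixed in the world has none). Each returns a list of dicts, best first, with "p" (0 to 1); they miss things now and then, are a little off and sometimes report something else, mostly with a low value. They report only what shows in the picture. A call takes as long as a camera call. They do not tell look-alikes from the thing itself.
- vision.search_frame(name, picture): "bbox" ([left, top, right, bottom] in pixels, round what is visible of it).
- vision.cut_out(name, picture): "region" (480x640 bool, what is visible of it) and "bbox" ([left, top, right, bottom] in pixels, round what is visible of it).
- vision.place_of(name, picture): "location" ([row, column] in pixels: a listed point, or the origin of a listed thing).
The state is a dict: "time_s": time; "joint_positions": joint angles; "joint_velocities": joint speeds; "joint_torque": joint torques, N m; "eef_pos": TCP position; "tool_rot": TCP orientation; "force": force on the tool from outside, world axes, zero at the start; "moment": the same for the moment, N m; "opening": finger opening in m.
Only numpy, scipy, OpenCV 4.12 (cv2) and the standard library are available. Lean on these libraries where they do the work, as an engineer would, in place of code of your own. Each camera call takes 0.05 s, during which the arm holds its last target. There are 200 camera calls.

### The job

Take the hand pusher from the tray and, using only the pusher on it, nudge the stone slab across the board: first back until its whole long edge is pressed firmly home against the rear rail, then sideways along that rail until its short edge is pressed firmly home against the side rail, so that it touches both rails with no gap. Feel each rail gently, with a clear push of about 5 N but never a shove: the stone chips easily, so keep every push under 20 N, never lift the slab, and never touch it with the gripper. Then stand the pusher upright in the tray again and let go, leaving everything else where it is.

Things in the scene. Friction and masses are not known exactly. Their poses are not given: they have to be found in the camera images.
- board: Fixed pale wooden mixing board, 170 (x) x 200 (y) x 10 mm, lying on the counter, turned up to 0.25 rad. Origin at the centre of its underside; x points away from the robot, y to the left, z up. On it stand two rigid aluminium rails, 12 mm wide and 9 mm above the board: the rear rail along the far (+x) edge and the side rail along the left (+y) edge.
- corner (a point): Inner corner where the two rails meet, level with the board's top (70, 80, 10 mm from the board's origin); axes as the board's. The rear rail's face is its plane x = 0 and runs 163 mm from the corner in -y; the side rail's face is its plane y = 0 and runs 140 mm in -x. The board's free edges are 155 mm from it in -x and 180 mm in -y.
- slab_centre (a point): Centre, half-way up, of the loose stone slab: a flat marble plate 70 (its x) x 100 (its y) x 8 mm, 0.13 to 0.22 kg, lying on the board askew, clear of both rails. Its long edge at +x goes to the rear rail, its short edge at +y to the side rail. Home, its centre is 35 mm in -x and 50 mm in -y from point corner, axes parallel to the board's. It slides at 1 to 3 N; askew, it jams on a rail when pushed in mid-edge: push the lagging end.
- slab_corner (a point): The slab's own far left corner, at the level of its underside (35 mm in +x, 50 mm in +y from the slab's centre); home, it meets point corner.
- slab: The stone slab itself; origin at the centre of its underside, axes as for point slab_centre.
- pusher_centre (a point): Centre, half-way up (45 mm over its foot), of the hand pusher standing upright in the tray, 90 mm tall, 0.1 kg. From 28 to 90 mm up: a white square handle 24 x 24 mm (sides along its x and y), to be grasped. Below it a steel neck 18 mm across; from 0 to 16 mm up a round dark foot 32 mm in diameter, whose side pushes (see pusher). z points up.
- pusher: The hand pusher itself; origin on the axis of its handle, level with the sole. Its rubber foot is clamped off the handle's axis, by up to 5 mm and differently each time (along the diagonal between its x and y axes, either way); the poses do not tell by how much, so the rails must be found by feel. The foot does not shift under the pushes.
- tray: Fixed shallow instrument tray, 113 (x) x 201 (y) x 18 mm, floor 2 mm thick, its long side lying left to right within 0.3 rad, its own y axis pointing to the left and its x away from the robot; origin at the centre of its underside. The pusher stands in its right half, 35 to 60 mm from the middle in -y, the small cream pot in its left half.
- pot: Small cream pot, 60 mm across, 38 mm high, in the tray; stays put. Origin at the centre of its underside.
- pads: Stack of cotton pads, 59 mm across, 41 mm high, at the left; stays put.
- jar: Larger cream pot, 68 mm across, 43 mm high, at the left; stays put.
- oil: Oil dropper bottle, 34 mm across, 102 mm high, behind; stays put.
- bottle: White lotion bottle, 56 mm across, 146 mm high, at the left; stays put.
- scissors: Scissors lying flat at the left, 57 x 123 x 6 mm; stay put.
Things that resemble listed ones, but are neither listed nor needed, are in the scene too. What is meant by the pusher is not green or orange, and is the smaller of those in its own colour.

How it is judged:
On the way, in this order (a step that is already met when the one before it is completed fails the run):
1. the pusher presses the slab firmly against the rear rail, long edge flush (contact force between pusher and slab above 2.5 N and x of slab_corner in the frame of corner between -0.0015 and 0.0015 m and y of slab_corner in the frame of corner below -0.004 m and angle between the x axis of slab and the x axis of corner, either way round below 0.03 rad), for 0.15 s.
2. the pusher presses the slab firmly against the side rail, still flush with the rear rail (contact force between pusher and slab above 2.5 N and x of slab_corner in the frame of corner between -0.0015 and 0.0015 m and y of slab_corner in the frame of corner between -0.0015 and 0.0015 m and angle between the x axis of slab and the x axis of corner, either way round below 0.03 rad), for 0.15 s.
At the end, for the whole second after the job is handed in: The slab lies with its corner within 1.5 mm of the rails' corner along each rail and its edges parallel to the rails within 0.025 rad, at rest; the pusher stands upright (within 0.1 rad) on the floor of the tray, released and at rest (x of slab_corner in the frame of corner between -0.0015 and 0.0015 m and y of slab_corner in the frame of corner between -0.0015 and 0.0015 m and angle between the x axis of slab and the x axis of corner, either way round below 0.025 rad and linear speed of each of slab, pusher below 0.01 m/s and x of pusher_centre in the frame of tray between -0.05 and 0.05 m and y of pusher_centre in the frame of tray between -0.095 and 0.095 m and z of pusher_centre in the frame of tray between 0.042 and 0.052 m and angle between pusher's own z axis and vertical below 0.1 rad); the robot touches nothing.
It fails at once if the pusher pushes the slab with more than 20 N (contact force between pusher and slab above 20 N).
It fails at once if the gripper or arm touches the slab (contact force between any of the fingers, the arm and slab above 0.3 N).
It fails at once if the slab is lifted or tipped (height (world z) of slab above 0.015 m or angle between slab's own z axis and vertical above 0.1 rad).
It fails at once if a bystander is moved (distance of any of pads, jar, oil, bottle, pot, scissors from where it was at the start of the episode above 0.02 m).
It also fails if it takes over 72 s, if anything falls off the work surface, if the arm or the gripper's body presses on something with over 40 N, if the wrist force passes 120 N, or if a joint passes its speed limit or range.

## Working session

There is one attempt and no reset: what is moved stays moved. The work goes in short steps, Python scripts to look and compute and a tool call to move; the robot and the scene stay as the last step left them, time stands still between calls to the robot, and variables do not carry over. Pictures are saved under pics/ and viewed, about 8 in all and at most 12, crops included, and the job is handed in when it is done.

Besides the shell and the picture viewer there is one more tool, called as name(argument=value, ...) on one line, values as JSON. arm_command: Moves the arm, as the interface text tells. Its arguments: {"type":"object","properties":{"rows":{"type":"array","items":{"type":"object","properties":{"xyz":{"type":"array","items":{"type":"number","minimum":-1,"maximum":1}},"twist":{"type":"array","items":{"type":"number","minimum":-1,"maximum":1}},"claw":{"type":"number"}}}},"force":{"type":"number"}},"required":["rows"]}

```bash
mkdir -p pics; ls; cat > h.py <<'E'
import numpy as np, cv2
from rig import telemetry, vision
from scipy.spatial.transform import Rotation as R
def cam(d):
    f=240/np.tan(np.radians(d["fov_y"])/2)
    if "mount" in d: return f,None,None
    return f,R.from_rotvec(np.ravel(d["rvec"])).as_matrix(),np.ravel(d["tvec"])
def ray(d,u,v,st=None):
    f,Rm,t=cam(d)
    x,y=(u-d["cx"]),(v-d["cy"])
    if Rm is not None:
        return -Rm.T@t, Rm.T@np.array([x/f,y/f,1])
    r=np.hypot(x,y); th=r/f; s=np.sin(th)/max(r,1e-9)
    c=np.array([x*s,y*s,np.cos(th)]); M=np.array(d["mount"]); W=R.from_quat(st["tool_rot"]).as_matrix()
    return np.array(st["eef_pos"])+W@M[:3,3], W@M[:3,:3]@c
def onz(d,u,v,z,st=None):
    o,r=ray(d,u,v,st); return o+r*(z-o[2])/r[2]
def proj(d,p,st=None):
    f,Rm,t=cam(d); p=np.array(p,float)
    if Rm is not None:
        c=Rm@p+t; return d["cx"]+f*c[0]/c[2], d["cy"]+f*c[1]/c[2]
    M=np.array(d["mount"]); W=R.from_quat(st["tool_rot"]).as_matrix()
    c=M[:3,:3].T@(W.T@(p-np.array(st["eef_pos"]))-M[:3,3])
    rr=np.hypot(c[0],c[1]); th=np.arctan2(rr,c[2]); return d["cx"]+f*th*c[0]/rr, d["cy"]+f*th*c[1]/rr
def save(d,n,box=None,s=1):
    im=d["frame"][:,:,::-1]
    if box: im=im[box[1]:box[3],box[0]:box[2]]
    cv2.imwrite("pics/"+n,cv2.resize(im,None,fx=s,fy=s,interpolation=cv2.INTER_CUBIC))
E
python3 - <<'E'
from h import *
st=telemetry.read_state(); print(st["time_s"],st["tool_rot"],st["force"])
Z=dict(corner=.01,slab_centre=.014,slab_corner=.01,pusher_centre=.047,tray=0,pot=.002,board=0)
for c in("scene","side","wrist"):
    st=telemetry.read_state(); d=vision.capture(c); save(d,c+"0.png")
    np.save(c+"0.npy",d,allow_pickle=True)
    for n,z in Z.items():
        for q in vision.place_of(n,d)[:4]:
            r,k=q["location"]; print(c,n,round(q["p"],2),(round(k),round(r)),onz(d,k,r,z,st).round(4))
E
```

```text
pics
0.0 [ 7.07112281e-01  7.07101018e-01 -3.93227092e-04 -4.67531865e-04] [ 0.28757492  0.15033067 -0.34696156]
scene corner 0.6 (400, 288) [ 0.539  -0.1222  0.01  ]
scene slab_centre 0.83 (419, 322) [ 0.4694 -0.2038  0.014 ]
scene slab_centre 0.57 (342, 282) [0.4837 0.0205 0.014 ]
scene slab_corner 0.64 (405, 299) [ 0.5158 -0.146   0.01  ]
scene slab_corner 0.64 (241, 271) [0.3881 0.2724 0.01  ]
scene pusher_centre 0.8 (336, 217) [0.6423 0.1202 0.047 ]
scene pusher_centre 0.71 (265, 232) [0.5074 0.2677 0.047 ]
scene pusher_centre 0.64 (344, 240) [0.5838 0.0652 0.047 ]
scene pusher_centre 0.56 (340, 282) [0.4635 0.0156 0.047 ]
scene tray 0.57 (322, 284) [0.4582 0.0665 0.    ]
scene pot 0.79 (298, 282) [0.4352 0.126  0.002 ]
scene board 0.7 (418, 327) [ 0.4644 -0.204   0.    ]
side corner 0.88 (418, 261) [ 0.5418 -0.1207  0.01  ]
side corner 0.74 (129, 311) [0.4151 0.5167 0.01  ]
side slab_centre 0.58 (455, 278) [ 0.4813 -0.1926  0.014 ]
side slab_centre 0.37 (430, 270) [ 0.5101 -0.1421  0.014 ]
side slab_corner 0.66 (129, 310) [0.4176 0.5167 0.01  ]
side slab_corner 0.62 (431, 272) 
[... 260 characters left out ...]
ide tray 0.94 (337, 298) [0.4443 0.0708 0.    ]
side pot 0.76 (307, 299) [0.4416 0.1371 0.002 ]
side board 0.98 (460, 285) [ 0.473  -0.2049  0.    ]
wrist corner 0.76 (241, 324) [ 0.5324 -0.1249  0.01  ]
wrist slab_centre 0.72 (194, 375) [ 0.465  -0.1978  0.014 ]
wrist slab_corner 0.85 (224, 343) [ 0.5084 -0.1503  0.01  ]
wrist pusher_centre 0.9 (160, 208) [0.4661 0.0173 0.047 ]
wrist pusher_centre 0.77 (257, 152) [0.5664 0.0672 0.047 ]
wrist pusher_centre 0.56 (338, 92) [0.6402 0.1207 0.047 ]
wrist tray 0.92 (162, 153) [0.4515 0.0707 0.    ]
wrist pot 0.87 (154, 100) [0.4435 0.13   0.002 ]
wrist pot 0.61 (199, 372) [ 0.467  -0.2017  0.002 ]
wrist board 0.67 (154, 100) [0.4428 0.13   0.    ]
```

View pics/scene0.png

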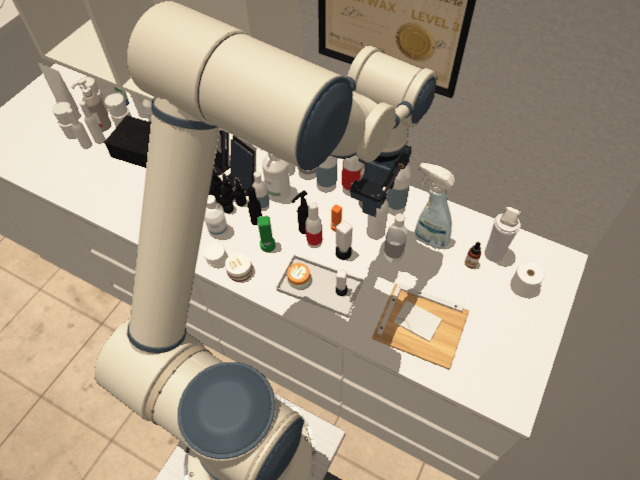

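View pics/wrist0.png

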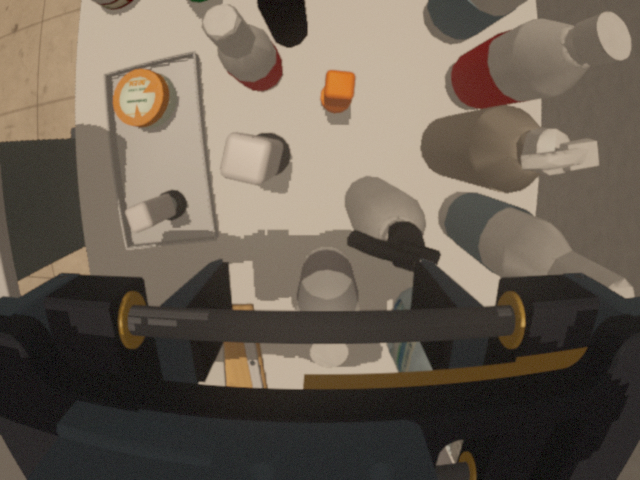

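Scene: the pusher candidates are green (265,232), orange (336,217), large white (344,240) and small white in the tray (341,282). I choose the small white one. The tray is around (320,284), the pot at (298,272), the board at (425,325), and the slab on it at (419,320).

```bash
python3 - <<'E'
from h import *
d=np.load("wrist0.npy",allow_pickle=True).item(); print(np.array(d["mount"]).round(3).tolist(),d["fov_y"],d["cx"],d["cy"])
save(d,"w0c.png",(100,40,300,260),2.5)
E
```

```text
[[-0.003, -0.968, -0.252, 0.071], [1.0, -0.003, -0.001, -0.0], [0.0, -0.252, 0.968, 0.02], [0.0, 0.0, 0.0, 1.0]] 65.70646984690485 321.1601045648001 241.0855654198383
```

View pics/w0c.png

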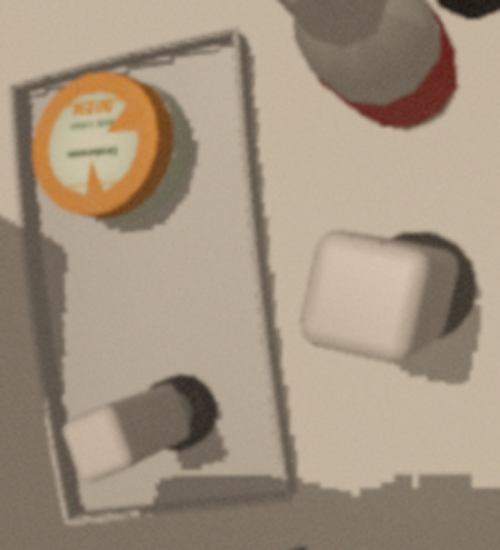

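arm_command(rows=[{"xyz":[0,-0.8,0],"twist":[0,0,0],"claw":1},{"xyz":[-0.4,-0.9,0.2],"twist":[0,0,0],"claw":1},{"xyz":[-0.5,-0.9,0.2],"twist":[0,0,0],"claw":1},{"xyz":[-0.1,-0.3,0],"twist":[0,0,0],"claw":1},{"xyz":[0,0,0],"twist":[0,0,0],"claw":1}])

```text
time_s: 1.82
eef_pos: [0.4766, -0.0508, 0.3842]
tool_rot: [0.707, 0.707, 0.001, 0.001]
force: [0.0, 0.5, 0.2]
opening: 0.0911
```

```bash
python3 - <<'E'
from h import *
st=telemetry.read_state(); d=vision.capture("wrist"); np.save("w1.npy",dict(d,st=st),allow_pickle=True); save(d,"w1.png")
Z=dict(pusher_centre=.047,tray=0,pot=.002,pusher=.002)
for n,z in Z.items():
    for q in vision.place_of(n,d)[:2]:
        r,k=q["location"]; print(n,round(q["p"],2),(round(k),round(r)),onz(d,k,r,z,st).round(4))
E
```

```text
pusher_centre 0.95 (435, 98) [0.576 0.066 0.047]
pusher_centre 0.86 (303, 153) [0.4618 0.0149 0.047 ]
tray 0.96 (294, 95) [0.4509 0.0711 0.    ]
pot 0.78 (284, 35) [0.4408 0.1337 0.002 ]
pusher 0.93 (419, 105) [0.573  0.0641 0.002 ]
pusher 0.83 (480, 54) [0.641  0.1246 0.002 ]
```

arm_command(rows=[{"xyz":[-0.8,0,0],"twist":[0,0,0],"claw":1},{"xyz":[-0.9,0,0],"twist":[0,0,0],"claw":1},{"xyz":[-0.9,0,0],"twist":[0,0,0],"claw":1},{"xyz":[-0.9,0,0],"twist":[0,0,0],"claw":1},{"xyz":[-0.9,0,0],"twist":[0,0,0],"claw":1},{"xyz":[-0.3,0,0],"twist":[0,0,0],"claw":1},{"xyz":[0,0,0],"twist":[0,0,0],"claw":1}])

```text
time_s: 2.95
eef_pos: [0.484, -0.2911, 0.3833]
tool_rot: [0.704, 0.71, 0.001, 0.002]
force: [-0.2, 0.0, -0.1]
opening: 0.0913
```

```bash
python3 - <<'E'
from h import *
st=telemetry.read_state(); d=vision.capture("wrist"); np.save("w2.npy",dict(d,st=st),allow_pickle=True)
print(st["eef_pos"],st["time_s"],st["force"])
Z=dict(corner=.01,slab_centre=.014,slab_corner=.01,board=0,slab=.01)
for n,z in Z.items():
    for q in vision.place_of(n,d)[:2]:
        r,k=q["location"]; print(n,round(q["p"],2),(round(k),round(r)),onz(d,k,r,z,st).round(4))
a=np.load("w1.npy",allow_pickle=True).item()["frame"]
im=np.hstack([a,d["frame"]])[:,:,::-1]; cv2.imwrite("pics/w12.png",cv2.resize(im,(800,300),interpolation=cv2.INTER_AREA))
save(d,"w2.png")
E
```

```text
[ 0.48403852 -0.29108278  0.38325379] 2.95 [-0.17597217  0.00720887 -0.14431981]
corner 0.8 (372, 46) [ 0.533 -0.121  0.01 ]
slab_centre 0.8 (305, 120) [ 0.4696 -0.1954  0.014 ]
slab_corner 0.7 (347, 75) [ 0.5088 -0.151   0.01  ]
slab 0.67 (309, 120) [ 0.4734 -0.1949  0.01  ]
slab 0.44 (371, 47) [ 0.532  -0.1216  0.01  ]
```

View pics/w2.png

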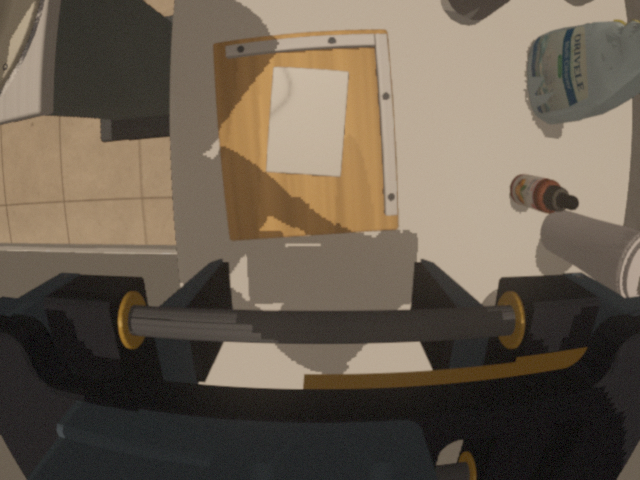

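View pics/w1.png

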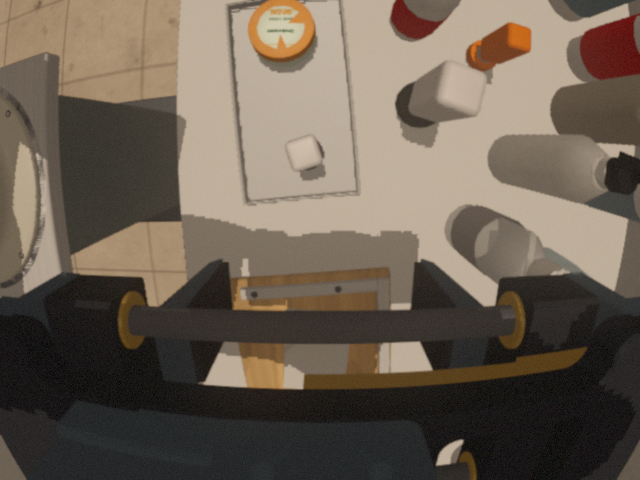

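Left: the slab spans (270–348, 67–177), the inner corner of the rails is at about (375,47), and the rails run along the top and right of the board. Right: the small white handle is in the tray at (303,153) and the pot at (281,28). Next I rectify the views to measure poses.

```bash
cat >> h.py <<'E'
def rectify(d,st,x0,x1,y0,y1,z,s=2000.):
    xs=np.arange(x0,x1,1/s); ys=np.arange(y1,y0,-1/s)   # cols +x, rows -y
    X,Y=np.meshgrid(xs,ys); P=np.stack([X,Y,np.full_like(X,z)],-1)
    f=240/np.tan(np.radians(d["fov_y"])/2)
    M=np.array(d["mount"]); W=R.from_quat(st["tool_rot"]).as_matrix()
    c=((P-np.array(st["eef_pos"]))@W-M[:3,3])@M[:3,:3]
    rr=np.hypot(c[...,0],c[...,1])+1e-12; k=f*np.arctan2(rr,c[...,2])/rr
    return cv2.remap(d["frame"],(d["cx"]+k*c[...,0]).astype("f4"),(d["cy"]+k*c[...,1]).astype("f4"),cv2.INTER_LINEAR)
E
python3 - <<'E'
from h import *
def rect(img,mask,x0,y1,s=2000.):
    n,l,stt,_=cv2.connectedComponentsWithStats(mask.astype("u1"))
    i=1+np.argmax(stt[1:,4]); c=max(cv2.findContours((l==i).astype("u1"),0,2)[0],key=cv2.contourArea)
    b=cv2.boxPoints(cv2.minAreaRect(c)); w=np.c_[x0+b[:,0]/s,y1-b[:,1]/s]
    print("ctr",w.mean(0).round(4),"sides",[np.linalg.norm(w[k]-w[k-1]).round(4) for k in(1,2)],"ang deg",[np.degrees(np.arctan2(*(w[k]-w[k-1])[::-1])).round(2) for k in(1,2)])
    return w
d=np.load("w2.npy",allow_pickle=True).item(); st=d["st"]
# slab top z=.018
im=rectify(d,st,.36,.58,-.32,-.09,.018); hsv=cv2.cvtColor(im,cv2.COLOR_RGB2HSV)
m=(hsv[...,1]<70)&(hsv[...,2]>110)
m[:,:]&=True
m=cv2.morphologyEx(m.astype("u1"),cv2.MORPH_OPEN,np.ones((5,5)))
# restrict to around slab centre
k=np.zeros_like(m); X=lambda x:int((x-.36)*2000); Y=lambda y:int((-.09-y)*2000)
k[Y(-.137):Y(-.26),X(.42):X(.522)]=1
print("slab");rect(im,m*k,.36,-.09)
q=vision
a=im[:,:,::-1].copy()
d=np.load("w1.npy",allow_pickle=True).item(); st1=d["st"]
im1=rectify(d,st1,.41,.52,-.03,.07,.092)
h1=cv2.cvtColor(im1,cv2.COLOR_RGB2HSV); m1=h1[...,2]>185
print("pusher top");rect(im1,m1,.41,.07)
b=cv2.resize(im1[:,:,::-1],None,fx=1.5,fy=1.5); c=np.zeros((max(a.shape[0],b.shape[0]),a.shape[1]+b.shape[1],3),"u1"); c[:a.shape[0],:a.shape[1]]=a; c[:b.shape[0],a.shape[1]:]=b
im10=rectify(np.load("w2.npy",allow_pickle=True).item(),st,.36,.58,-.32,-.09,.019)
cv2.imwrite("pics/rect.png",c); print(c.shape)
E
```

```text
slab
ctr [ 0.4713 -0.1957] sides [np.float32(0.0991), np.float32(0.0691)] ang deg [np.float32(86.07), np.float32(-3.93)]
pusher top
ctr [0.4578 0.034 ] sides [np.float32(0.0825), np.float32(0.072)] ang deg [np.float32(0.0), np.float32(-90.0)]
(460, 772, 3)
```

View pics/rect.png

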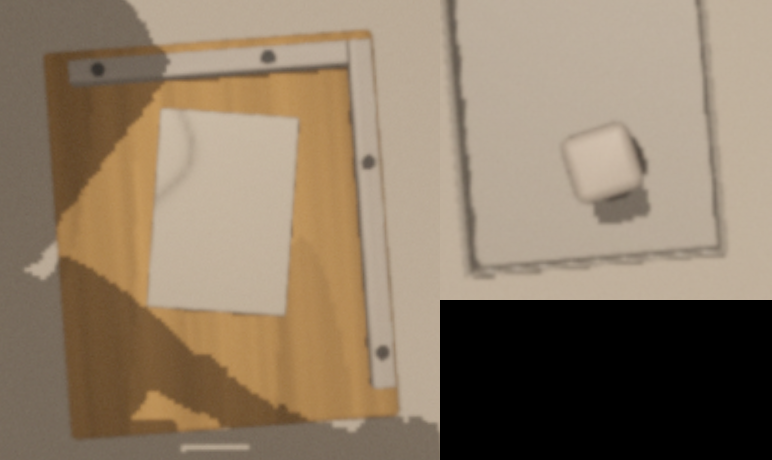

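Slab centre is (0.471,-0.196), yaw −3.9°. The board's yaw is about +4.1°, with its corner near (0.534,−0.124). The pusher handle is at about (0.464,0.016), with sides at about 21°. I now go above it.

arm_command(rows=[{"xyz":[0.8,0,0],"twist":[0,0,0],"claw":0.7},{"xyz":[1,0,0],"twist":[0,0,0],"claw":0.7},{"xyz":[1,-0.1,0],"twist":[0,0,0],"claw":0.7},{"xyz":[1,-0.1,0],"twist":[0,0,0],"claw":0.7},{"xyz":[1,-0.1,0.2],"twist":[0,0,0],"claw":0.7},{"xyz":[0.8,-0.1,0.4],"twist":[0,0,0],"claw":0.7},{"xyz":[0.4,0,0.5],"twist":[0,0,-0.114],"claw":0.7},{"xyz":[0,0,0.3],"twist":[0,0,-0.114],"claw":0.7},{"xyz":[0,0,0],"twist":[0,0,0],"claw":0.7}])

```text
time_s: 4.38
eef_pos: [0.4586, 0.0238, 0.3134]
tool_rot: [0.56, 0.828, 0.002, 0.005]
force: [-0.4, -0.5, -0.8]
opening: 0.064
```

```bash
cat >> h.py <<'E'
def delta(target,yaw=None):
    "units of 50 mm in tool axes to a world TCP target; yaw (deg) of tool y -> twist z units"
    st=telemetry.read_state(); W=R.from_quat(st["tool_rot"]).as_matrix()
    cur=np.degrees(np.arctan2(W[1,1],W[0,1]))
    print("t",st["time_s"],"pos",np.round(st["eef_pos"],4),"yaw %.2f"%cur,"F",np.round(st["force"],2),"op",round(st["opening"],4),"zax",W[:,2].round(4))
    print("shift units",(W.T@(np.array(target)-st["eef_pos"])/.05).round(3), "twz",None if yaw is None else round(-(yaw-cur)/90,4))
    return st
E
python3 - <<'E'
from h import *
st=delta([.4643,.016,.229],21)
d=vision.capture("wrist")
for n,z in dict(pusher_centre=.047,corner=.01).items():
    for q in vision.place_of(n,d)[:2]:
        r,k=q["location"]; print(n,round(q["p"],2),(round(k),round(r)),onz(d,k,r,z,st).round(4))
for q in vision.cut_out("pusher",d)[:2]: print(q["bbox"],q["p"])
s=vision.capture("side")
for q in vision.cut_out("pusher",s)[:4]: print("side",q["bbox"],q["p"])
s0=np.load("side0.npy",allow_pickle=True).item()
save(s0,"s0c.png",(320,170,520,340),3)
E
```

```text
t 4.375 pos [0.4586 0.0238 0.3134] yaw 21.88 F [-0.4  -0.48 -0.83] op 0.064 zax [ 0.0099 -0.0015 -1.    ]
shift units [-0.179  0.033  1.689] twz 0.0098
pusher_centre 0.97 (317, 262) [0.4614 0.0145 0.047 ]
pusher_centre 0.9 (572, 222) [0.6401 0.1192 0.047 ]
[439.0, 0.0, 493.2, 18.7] 0.95
[434.5, 214.9, 557.7, 296.4] 0.89
side [328.5, 213.0, 349.7, 262.5] 0.71
side [354.6, 256.0, 368.3, 297.7] 0.64
```

View pics/s0c.png

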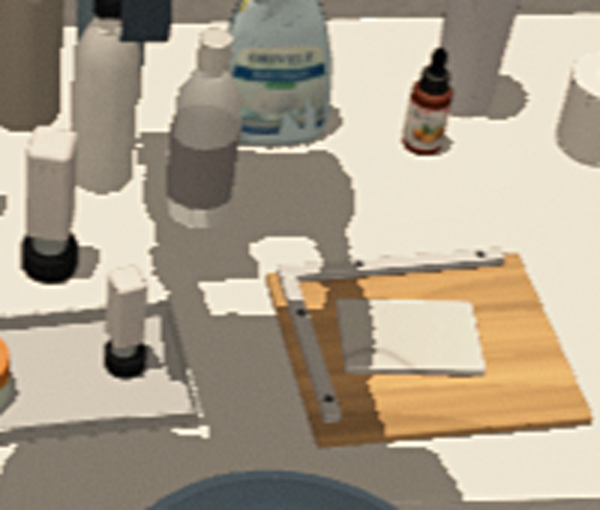

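arm_command(rows=[{"xyz":[-0.18,0,0.5],"twist":[0.0056,0.0032,0.01],"claw":0.7},{"xyz":[0,0,0.5],"twist":[0,0,0],"claw":0.7},{"xyz":[0,0,0.4],"twist":[0,0,0],"claw":0.7},{"xyz":[0,0,0.2],"twist":[0,0,0],"claw":0.7},{"xyz":[0,0,0],"twist":[0,0,0],"claw":0.7}])

```text
time_s: 5.3
eef_pos: [0.4647, 0.013, 0.2347]
tool_rot: [0.571, 0.821, 0.002, 0.003]
force: [0.5, 0.0, -0.2]
opening: 0.0637
```

```bash
python3 - <<'E'
from h import *
st=delta([.4632,.0157,.229],21)
E
```

```text
t 5.3 pos [0.4647 0.013  0.2347] yaw 20.30 F [ 0.45  0.04 -0.19] op 0.0637 zax [ 7.9e-03 -7.0e-04 -1.0e+00]
shift units [ 0.062 -0.009  0.114] twz -0.0078
```

arm_command(rows=[{"xyz":[0.06,0,0.12],"twist":[0.005,0.003,-0.005],"claw":0.7},{"xyz":[0,0,0],"twist":[0,0,0],"claw":0},{"xyz":[0,0,0],"twist":[0,0,0],"claw":0},{"xyz":[0,0,0],"twist":[0,0,0],"claw":0},{"xyz":[0,0,0],"twist":[0,0,0],"claw":0},{"xyz":[0,0,0],"twist":[0,0,0],"claw":0}], force=40)

```text
time_s: 6.05
eef_pos: [0.4642, 0.016, 0.2302]
tool_rot: [0.568, 0.823, 0.001, 0.0]
force: [0.1, 0.0, -2.1]
opening: 0.0241
```

```bash
python3 - <<'E'
from h import *
st=delta([.4632,.0157,.229],21)
E
```

```text
t 6.05 pos [0.4642 0.016  0.2302] yaw 20.75 F [ 0.11  0.   -2.12] op 0.0241 zax [ 1.4e-03  8.0e-04 -1.0e+00]
shift units [ 0.002 -0.02   0.024] twz -0.0028
```

arm_command(rows=[{"xyz":[0,0,-0.5],"twist":[0,0,0],"claw":0},{"xyz":[0,0,-0.8],"twist":[0,0,0.093],"claw":0},{"xyz":[0,0,-0.1],"twist":[0,0,0.093],"claw":0},{"xyz":[-0.6,-0.2,0],"twist":[0,0,0],"claw":0},{"xyz":[-0.9,-0.3,0],"twist":[0,0,0],"claw":0},{"xyz":[-0.9,-0.3,0],"twist":[0,0,0],"claw":0},{"xyz":[-0.9,-0.3,0],"twist":[0,0,0],"claw":0},{"xyz":[-0.9,-0.3,0],"twist":[0,0,0],"claw":0},{"xyz":[-0.4,-0.1,0],"twist":[0,0,0],"claw":0},{"xyz":[0,0,0],"twist":[0,0,0],"claw":0}])

```text
time_s: 7.3
eef_pos: [0.4012, -0.2252, 0.3023]
tool_rot: [0.685, 0.728, 0.001, 0.001]
force: [-0.4, 0.5, -1.0]
opening: 0.0236
```

```bash
cat >> h.py <<'E'
C=np.array([.534,-.124,.01]); A=np.radians(4.1)
XB=np.array([np.cos(A),np.sin(A),0]); YB=np.array([-np.sin(A),np.cos(A),0])
def bf(p): d=np.array(p)-C; return np.array([d@XB,d@YB])*1000
def rep():
    st=telemetry.read_state(); F=np.array(st["force"]); print("board mm",bf(st["eef_pos"]).round(2),"F board",round(F@XB,2),round(F@YB,2),round(F[2],2)); return st
E
python3 - <<'E'
from h import *
st=delta([.404,-.2185,.2407],4.1); rep()
E
```

```text
t 7.3 pos [ 0.4012 -0.2252  0.3023] yaw 3.48 F [-0.4   0.55 -1.02] op 0.0236 zax [ 0.0025  0.     -1.    ]
shift units [0.131 0.061 1.233] twz -0.0068
board mm [-139.7   -91.47] F board -0.36 0.57 -1.02
```

arm_command(rows=[{"xyz":[0.39,0.1,0.3],"twist":[0,0,-0.007],"claw":0},{"xyz":[0,0,0.5],"twist":[0,0,0],"claw":0},{"xyz":[0,0,0.3],"twist":[0,0,0],"claw":0},{"xyz":[0,0,0.14],"twist":[0,0,0],"claw":0},{"xyz":[0,0,0],"twist":[0,0,0],"claw":0}])

```text
time_s: 7.92
eef_pos: [0.4057, -0.2014, 0.2391]
tool_rot: [0.681, 0.733, 0.001, 0.001]
force: [0.3, 0.3, -1.6]
opening: 0.024
```

```bash
python3 - <<'E'
from h import *
st=delta([.404,-.2185,.2407],4.1); rep()
d=vision.capture("side"); save(d,"s1c.png",(380,200,540,320),4)
E
```

```text
t 7.925 pos [ 0.4057 -0.2014  0.2391] yaw 4.21 F [ 0.26  0.28 -1.56] op 0.024 zax [ 2.4e-03  7.0e-04 -1.0e+00]
shift units [-0.338 -0.059 -0.033] twz 0.0013
board mm [-133.52  -68.06] F board 0.28 0.26 -1.56
```

View pics/s1c.png

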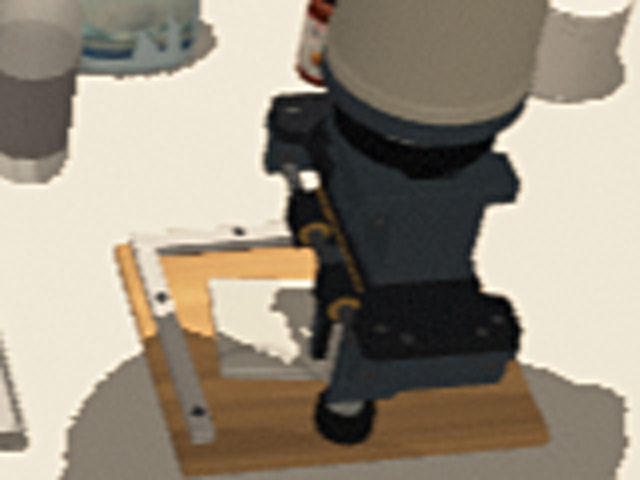

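The foot hovers over the board just in front of the slab's near edge, near crop pixel (345,415), and nothing touches. Starting the push.

arm_command(rows=[{"xyz":[-0.08,0,-0.035],"twist":[0,0,0],"claw":0},{"xyz":[0,0.05,0],"twist":[0,0,0],"claw":0},{"xyz":[0,0.05,0],"twist":[0,0,0],"claw":0},{"xyz":[0,0.05,0],"twist":[0,0,0],"claw":0},{"xyz":[0,0.05,0],"twist":[0,0,0],"claw":0},{"xyz":[0,0.05,0],"twist":[0,0,0],"claw":0}])

```text
time_s: 8.72
eef_pos: [0.4197, -0.2051, 0.2427]
tool_rot: [0.681, 0.732, 0.001, 0.002]
force: [-0.8, -0.3, -0.4]
opening: 0.0237
```

```bash
python3 - <<'E'
from h import *
st=delta([.404,-.2185,.2407],4.1); rep()
E
```

```text
t 8.725 pos [ 0.4197 -0.2051  0.2427] yaw 4.19 F [-0.84 -0.31 -0.35] op 0.0237 zax [ 0.005 -0.001 -1.   ]
shift units [-0.245 -0.333  0.039] twz 0.001
board mm [-119.8   -72.69] F board -0.86 -0.25 -0.35
```

arm_command(rows=[{"xyz":[0,0.05,0],"twist":[0,0,0],"claw":0},{"xyz":[0,0.05,0],"twist":[0,0,0],"claw":0},{"xyz":[0,0.05,0],"twist":[0,0,0],"claw":0},{"xyz":[0,0.05,0],"twist":[0,0,0],"claw":0}])

```text
time_s: 9.22
eef_pos: [0.43, -0.2041, 0.2426]
tool_rot: [0.681, 0.733, 0.001, 0.001]
force: [-2.3, -0.5, -0.1]
opening: 0.0241
```

```bash
python3 - <<'E'
from h import *
st=delta([.404,-.2185,.2407],4.1); rep()
E
```

```text
t 9.225 pos [ 0.43   -0.2041  0.2426] yaw 4.20 F [-2.31 -0.46 -0.05] op 0.0241 zax [ 3.7e-03 -4.0e-04 -1.0e+00]
shift units [-0.249 -0.54   0.036] twz 0.0011
board mm [-109.47  -72.46] F board -2.34 -0.3 -0.05
```

arm_command(rows=[{"xyz":[0,0.05,0.03],"twist":[0,0,0],"claw":0},{"xyz":[0,0.05,0],"twist":[0,0,0],"claw":0},{"xyz":[0,0.05,0],"twist":[0,0,0],"claw":0},{"xyz":[0,0.05,0],"twist":[0,0,0],"claw":0},{"xyz":[0,0,0],"twist":[0,0,0],"claw":0}])

```text
time_s: 9.85
eef_pos: [0.441, -0.2033, 0.2409]
tool_rot: [0.681, 0.733, 0.001, 0.002]
force: [-0.2, -0.1, -0.8]
opening: 0.0238
```

```bash
python3 - <<'E'
from h import *
st=delta([.404,-.2185,.2407],4.1); rep()
d=vision.capture("side"); s=vision.capture("scene"); a=cv2.resize(d["frame"][200:320,380:520],None,fx=3,fy=3,interpolation=2); b=cv2.resize(s["frame"][260:380,360:490],None,fx=3,fy=3,interpolation=2)
cv2.imwrite("pics/two.png",np.hstack([a,b])[:,:,::-1])
E
```

```text
t 9.85 pos [ 0.441  -0.2033  0.2409] yaw 4.20 F [-0.21 -0.08 -0.8 ] op 0.0238 zax [ 4.1e-03 -5.0e-04 -1.0e+00]
shift units [-0.248 -0.76   0.002] twz 0.0012
board mm [-98.45 -72.49] F board -0.21 -0.06 -0.8
```

View pics/two.png

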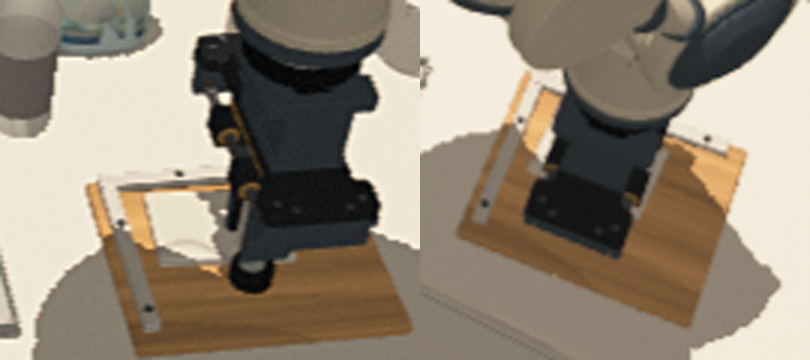

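The pusher foot (left half, about (252,275)) is pressed to the slab's near edge, and the slab is closing on the rear rail. I continue by feel.

arm_command(rows=[{"xyz":[0,0.04,0],"twist":[0,0,0],"claw":0},{"xyz":[0,0.04,0],"twist":[0,0,0],"claw":0},{"xyz":[0,0.03,0],"twist":[0,0,0],"claw":0}])

```text
time_s: 10.32
eef_pos: [0.4464, -0.2029, 0.241]
tool_rot: [0.681, 0.733, 0.001, 0.001]
force: [-0.7, 0.6, -0.4]
opening: 0.0237
```

arm_command(rows=[{"xyz":[0,0.03,0],"twist":[0,0,0],"claw":0},{"xyz":[0,0.03,0],"twist":[0,0,0],"claw":0}])

```text
time_s: 10.58
eef_pos: [0.4496, -0.2027, 0.241]
tool_rot: [0.681, 0.733, 0.001, 0.001]
force: [-0.8, 0.0, -1.3]
opening: 0.0235
```

```bash
python3 - <<'E'
from h import *
st=delta([.404,-.2185,.2407],4.1); rep()
E
```

```text
t 10.575 pos [ 0.4496 -0.2027  0.241 ] yaw 4.19 F [-0.79  0.04 -1.34] op 0.0235 zax [ 3.5e-03 -3.0e-04 -1.0e+00]
shift units [-0.249 -0.932  0.002] twz 0.001
board mm [-89.83 -72.42] F board -0.78 0.1 -1.34
```

arm_command(rows=[{"xyz":[0,0.03,0],"twist":[0,0,0],"claw":0},{"xyz":[0,0.02,0],"twist":[0,0,0],"claw":0}])

```text
time_s: 10.82
eef_pos: [0.4523, -0.2024, 0.2409]
tool_rot: [0.681, 0.733, 0.001, 0.001]
force: [-2.0, 0.7, -1.2]
opening: 0.0237
```

arm_command(rows=[{"xyz":[0,0.02,0],"twist":[0,0,0],"claw":0},{"xyz":[0,0.02,0],"twist":[0,0,0],"claw":0}])

```text
time_s: 11.08
eef_pos: [0.4543, -0.2023, 0.2409]
tool_rot: [0.681, 0.733, 0.001, 0.001]
force: [-3.0, -2.9, -0.3]
opening: 0.0241
```

arm_command(rows=[{"xyz":[0,0.02,0],"twist":[0,0,0],"claw":0},{"xyz":[0,0.02,0],"twist":[0,0,0],"claw":0}])

```text
time_s: 11.32
eef_pos: [0.4556, -0.2023, 0.2408]
tool_rot: [0.681, 0.733, 0.0, 0.0]
force: [-10.0, -5.6, 4.2]
opening: 0.0233
```

```bash
python3 - <<'E'
from h import *
st=delta([.404,-.2185,.2407],4.1); rep()
E
```

```text
t 11.325 pos [ 0.4556 -0.2023  0.2408] yaw 4.23 F [-9.99 -5.65  4.18] op 0.0233 zax [ 8.e-04 -3.e-04 -1.e+00]
shift units [-0.248 -1.053  0.002] twz 0.0015
board mm [-83.83 -72.46] F board -10.37 -4.92 4.18
```

FL end has met the rail (force −10 N with a sideways drag). I back off and push the lagging right end.

arm_command(rows=[{"xyz":[0,-0.15,0],"twist":[0,0,0],"claw":0},{"xyz":[-0.3,0,0],"twist":[0,0,0],"claw":0},{"xyz":[-0.3,0,0],"twist":[0,0,0],"claw":0},{"xyz":[0,0,0],"twist":[0,0,0],"claw":0}])

```text
time_s: 11.82
eef_pos: [0.4508, -0.2356, 0.2411]
tool_rot: [0.681, 0.733, 0.001, 0.001]
force: [-0.1, 0.7, -1.3]
opening: 0.0237
```

arm_command(rows=[{"xyz":[0,0.04,0],"twist":[0,0,0],"claw":0},{"xyz":[0,0.03,0],"twist":[0,0,0],"claw":0},{"xyz":[0,0.03,0],"twist":[0,0,0],"claw":0}])

```text
time_s: 12.2
eef_pos: [0.4561, -0.235, 0.241]
tool_rot: [0.681, 0.732, 0.001, 0.001]
force: [0.3, 0.5, -1.3]
opening: 0.0238
```

```bash
python3 - <<'E'
from h import *
st=delta([.404,-.2185,.2407],4.1); rep()
E
```

```text
t 12.2 pos [ 0.4561 -0.235   0.241 ] yaw 4.18 F [ 0.31  0.49 -1.26] op 0.0238 zax [ 2.7e-03 -8.0e-04 -1.0e+00]
shift units [ 0.406 -1.015  0.003] twz 0.0009
board mm [ -85.67 -105.18] F board 0.35 0.47 -1.26
```

arm_command(rows=[{"xyz":[0,0.03,0],"twist":[0,0,0],"claw":0}])

```text
time_s: 12.32
eef_pos: [0.4576, -0.2347, 0.241]
tool_rot: [0.681, 0.733, 0.001, 0.001]
force: [-6.3, -3.1, 0.1]
opening: 0.0238
```

arm_command(rows=[{"xyz":[0,0.02,0],"twist":[0,0,0],"claw":0}])

```text
time_s: 12.45
eef_pos: [0.4581, -0.2345, 0.2408]
tool_rot: [0.68, 0.733, -0.0, 0.0]
force: [-9.6, -6.4, 1.2]
opening: 0.024
```

arm_command(rows=[{"xyz":[0,0.015,0],"twist":[0,0,0],"claw":0}])

```text
time_s: 12.58
eef_pos: [0.4584, -0.2343, 0.2407]
tool_rot: [0.68, 0.733, -0.001, -0.0]
force: [-5.9, -3.1, -0.4]
opening: 0.0238
```

```bash
python3 - <<'E'
from h import *
st=delta([.404,-.2185,.2407],4.1); rep()
E
```

```text
t 12.575 pos [ 0.4584 -0.2343  0.2407] yaw 4.27 F [-5.87 -3.09 -0.37] op 0.0238 zax [-1.3e-03 -4.0e-04 -1.0e+00]
shift units [ 0.397 -1.061  0.002] twz 0.0019
board mm [ -83.33 -104.64] F board -6.08 -2.66 -0.37
```

arm_command(rows=[{"xyz":[0,-0.12,0],"twist":[0,0,0],"claw":0},{"xyz":[0.3,0,0],"twist":[0,0,0],"claw":0},{"xyz":[0.32,0,0],"twist":[0,0,0],"claw":0},{"xyz":[0,0,0],"twist":[0,0,0],"claw":0},{"xyz":[0,0.06,0],"twist":[0,0,0],"claw":0}])

```text
time_s: 13.2
eef_pos: [0.4526, -0.2008, 0.2408]
tool_rot: [0.68, 0.733, -0.0, -0.0]
force: [0.5, -0.2, -1.6]
opening: 0.0238
```

```bash
python3 - <<'E'
from h import *
st=delta([.404,-.2185,.2407],4.1); rep()
E
```

```text
t 13.2 pos [ 0.4526 -0.2008  0.2408] yaw 4.32 F [ 0.45 -0.22 -1.61] op 0.0238 zax [-1.1e-03 -1.0e-04 -1.0e+00]
shift units [-0.28  -0.995  0.003] twz 0.0024
board mm [-86.71 -70.75] F board 0.43 -0.26 -1.61
```

arm_command(rows=[{"xyz":[0,0.03,0],"twist":[0,0,0],"claw":0},{"xyz":[0,0.02,0],"twist":[0,0,0],"claw":0}])

```text
time_s: 13.45
eef_pos: [0.4556, -0.2009, 0.2409]
tool_rot: [0.68, 0.733, -0.0, -0.0]
force: [-4.2, -0.7, 0.2]
opening: 0.0234
```

```bash
python3 - <<'E'
from h import *
st=delta([.404,-.2185,.2407],4.1); rep()
E
```

```text
t 13.45 pos [ 0.4556 -0.2009  0.2409] yaw 4.32 F [-4.24 -0.68  0.2 ] op 0.0234 zax [-7.e-04 -4.e-04 -1.e+00]
shift units [-0.272 -1.056  0.004] twz 0.0024
board mm [-83.67 -71.14] F board -4.27 -0.38 0.2
```

arm_command(rows=[{"xyz":[0,0.015,0],"twist":[0,0,0],"claw":0},{"xyz":[0,0.012,0],"twist":[0,0,0],"claw":0}])

```text
time_s: 13.7
eef_pos: [0.4562, -0.201, 0.2406]
tool_rot: [0.68, 0.733, -0.001, -0.001]
force: [-4.2, -1.6, 1.5]
opening: 0.0232
```

arm_command(rows=[{"xyz":[0,0.012,0],"twist":[0,0,0],"claw":0},{"xyz":[0,0.012,0],"twist":[0,0,0],"claw":0}])

```text
time_s: 13.95
eef_pos: [0.4567, -0.201, 0.2404]
tool_rot: [0.68, 0.733, -0.002, -0.002]
force: [-5.1, -1.6, 2.0]
opening: 0.0237
```

```bash
python3 - <<'E'
from h import *
st=delta([.404,-.2185,.2407],4.1); rep()
E
```

```text
t 13.95 pos [ 0.4567 -0.201   0.2404] yaw 4.31 F [-5.14 -1.62  2.05] op 0.0237 zax [-5.4e-03  8.0e-04 -1.0e+00]
shift units [-0.269 -1.077 -0.   ] twz 0.0023
board mm [-82.6  -71.29] F board -5.25 -1.25 2.05
```

arm_command(rows=[{"xyz":[0,-0.2,0],"twist":[0,0,0],"claw":0},{"xyz":[0,0,-0.6],"twist":[0,0,0],"claw":0},{"xyz":[0,0,-0.9],"twist":[0,0,0],"claw":0},{"xyz":[-0.4,0.2,-0.7],"twist":[0,0,0],"claw":0},{"xyz":[-0.8,0.4,-0.4],"twist":[0,0,0],"claw":0},{"xyz":[-0.8,0.4,0],"twist":[0,0,0],"claw":0},{"xyz":[0,0,0],"twist":[0,0,0],"claw":0}])

```text
time_s: 14.82
eef_pos: [0.503, -0.3009, 0.3741]
tool_rot: [0.68, 0.733, -0.001, -0.001]
force: [0.1, -1.0, -1.1]
opening: 0.0239
```

```bash
cat > meas.py <<'E'
from h import *
def run(name):
    st=delta([.50,-.29,.24],4.1); rep(); d=vision.capture("wrist")
    im=rectify(d,st,.36,.58,-.32,-.09,.018); cv2.imwrite("pics/"+name,cv2.resize(im[:,:,::-1],None,fx=1.3,fy=1.3))
    np.save(name+".npy",im)
    q=vision.cut_out("slab",d)
    for o in q[:2]:
        m=np.dstack([o["region"].astype("u1")*255]*3); r=rectify(dict(d,frame=m),st,.36,.58,-.32,-.09,.018)[...,0]>127
        c=cv2.findContours(r.astype("u1"),0,2)[0]
        if not c: continue
        (cx,cy),wh,a=cv2.minAreaRect(max(c,key=cv2.contourArea)); print("slab",o["p"],"ctr",.36+cx/2000,-.09-cy/2000,"wh",np.array(wh)/2,"ang",a)
        print(" bf ctr",bf([.36+cx/2000,-.09-cy/2000,0]))
E
python3 -c "import meas;meas.run('r2.png')"
```

```text
t 14.825 pos [ 0.503  -0.3009  0.3741] yaw 4.28 F [ 0.06 -0.98 -1.14] op 0.0239 zax [-3.3e-03  4.0e-04 -1.0e+00]
shift units [ 0.221 -0.035  2.683] twz 0.002
board mm [ -43.55 -174.25] F board -0.01 -0.98 -1.14
slab 0.7 ctr 0.5039603881835937 -0.18866522979736328 wh [104.37290192  72.59471893] ang 85.87240600585938
 bf ctr [-34.5861326  -62.35198196]
```

View pics/r2.png

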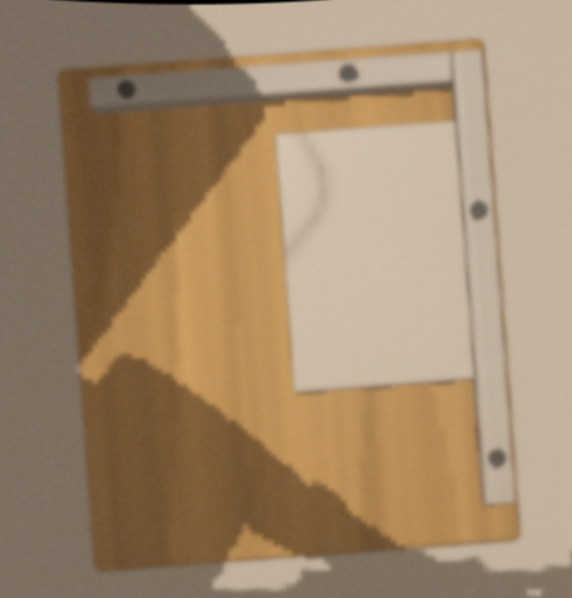

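The slab is flush with the rear rail (rectified view: rail face at x≈455–485, with no gap along the slab edge from (453,122) to (472,378)). About 12 mm remain to the side rail. I now go to the slab's right short edge.

arm_command(rows=[{"xyz":[0.3,0.1,0.4],"twist":[0,0,0],"claw":0},{"xyz":[0.25,0.1,0.8],"twist":[0,0,0],"claw":0},{"xyz":[0,0,0.8],"twist":[0,0,0],"claw":0},{"xyz":[0,0,0.4],"twist":[0,0,0],"claw":0},{"xyz":[0,0,0.1],"twist":[0,0,0],"claw":0},{"xyz":[0,0,0],"twist":[0,0,0],"claw":0}])

```text
time_s: 15.68
eef_pos: [0.5058, -0.265, 0.2463]
tool_rot: [0.679, 0.734, -0.001, -0.004]
force: [0.7, -0.6, -1.4]
opening: 0.0237
```

```bash
python3 - <<'E'
from h import *
st=delta([.50,-.29,.2408],4.1); rep()
E
```

```text
t 15.675 pos [ 0.5058 -0.265   0.2463] yaw 4.45 F [ 0.68 -0.57 -1.38] op 0.0237 zax [-0.0065  0.0039 -1.    ]
shift units [-0.491 -0.154  0.108] twz 0.0039
board mm [ -38.22 -138.58] F board 0.63 -0.61 -1.38
```

arm_command(rows=[{"xyz":[0,0.09,0.11],"twist":[-0.004,-0.003,0],"claw":0},{"xyz":[0.05,0,0],"twist":[-0.002,-0.001,0],"claw":0},{"xyz":[0.05,0,0],"twist":[0,0,0],"claw":0},{"xyz":[0.04,0,0],"twist":[0,0,0],"claw":0}])

```text
time_s: 16.18
eef_pos: [0.5104, -0.2574, 0.2427]
tool_rot: [0.679, 0.734, 0.001, 0.004]
force: [0.2, -0.7, -1.3]
opening: 0.0237
```

```bash
python3 - <<'E'
from h import *
st=delta([.50,-.29,.2408],4.1); rep()
E
```

```text
t 16.175 pos [ 0.5104 -0.2574  0.2427] yaw 4.45 F [ 0.22 -0.66 -1.3 ] op 0.0237 zax [ 0.0072 -0.0039 -1.    ]
shift units [-0.635 -0.258  0.038] twz 0.0038
board mm [ -33.07 -131.33] F board 0.17 -0.68 -1.3
```

arm_command(rows=[{"xyz":[0.03,0,0.03],"twist":[0.002,0.001,0],"claw":0},{"xyz":[0.04,0,0],"twist":[0,0,0],"claw":0},{"xyz":[0.04,0,0],"twist":[0,0,0],"claw":0}])

```text
time_s: 16.55
eef_pos: [0.51, -0.2515, 0.2412]
tool_rot: [0.679, 0.734, 0.0, 0.002]
force: [-0.2, -2.1, -0.7]
opening: 0.0237
```

arm_command(rows=[{"xyz":[0.04,0,0],"twist":[0,0,0],"claw":0},{"xyz":[0.04,0,0],"twist":[0,0,0],"claw":0}])

```text
time_s: 16.8
eef_pos: [0.5097, -0.2475, 0.2413]
tool_rot: [0.679, 0.734, 0.0, 0.003]
force: [0.4, -1.5, -1.9]
opening: 0.0238
```

```bash
python3 - <<'E'
from h import *
st=delta([.50,-.29,.2408],4.1); rep()
E
```

```text
t 16.8 pos [ 0.5097 -0.2475  0.2413] yaw 4.45 F [ 0.41 -1.45 -1.88] op 0.0238 zax [ 0.0041 -0.0032 -1.    ]
shift units [-0.833 -0.259  0.011] twz 0.0039
board mm [ -33.11 -121.42] F board 0.31 -1.48 -1.88
```

arm_command(rows=[{"xyz":[0.04,0.002,0],"twist":[0,0,0],"claw":0},{"xyz":[0.03,0.002,0],"twist":[0,0,0],"claw":0}])

```text
time_s: 17.05
eef_pos: [0.5095, -0.2438, 0.2413]
tool_rot: [0.679, 0.734, 0.0, 0.003]
force: [-1.0, -1.4, -0.1]
opening: 0.0238
```

arm_command(rows=[{"xyz":[0.02,0.001,0],"twist":[0,0,0],"claw":0},{"xyz":[0.02,0.001,0],"twist":[0,0,0],"claw":0}])

```text
time_s: 17.3
eef_pos: [0.5094, -0.2417, 0.2412]
tool_rot: [0.679, 0.734, -0.0, 0.002]
force: [-1.7, -2.0, -1.1]
opening: 0.0241
```

arm_command(rows=[{"xyz":[0.02,0.001,0],"twist":[0,0,0],"claw":0}])

```text
time_s: 17.42
eef_pos: [0.5093, -0.2406, 0.2412]
tool_rot: [0.679, 0.734, -0.0, 0.003]
force: [-1.5, -2.2, -1.2]
opening: 0.0238
```

```bash
python3 - <<'E'
from h import *
st=delta([.50,-.29,.2408],4.1); rep()
E
```

```text
t 17.425 pos [ 0.5093 -0.2406  0.2412] yaw 4.46 F [-1.53 -2.23 -1.24] op 0.0238 zax [ 0.0036 -0.0035 -1.    ]
shift units [-0.97  -0.263  0.011] twz 0.004
board mm [ -32.94 -114.58] F board -1.69 -2.11 -1.24
```

arm_command(rows=[{"xyz":[0.02,0.001,0],"twist":[0,0,0],"claw":0}])

```text
time_s: 17.55
eef_pos: [0.5093, -0.2396, 0.2412]
tool_rot: [0.679, 0.734, -0.0, 0.002]
force: [-0.8, -1.9, -1.5]
opening: 0.0236
```

arm_command(rows=[{"xyz":[0.015,0,0],"twist":[0,0,0],"claw":0}])

```text
time_s: 17.68
eef_pos: [0.5092, -0.2388, 0.2412]
tool_rot: [0.679, 0.734, -0.0, 0.002]
force: [-1.3, -2.9, -0.4]
opening: 0.024
```

arm_command(rows=[{"xyz":[0.015,0,0],"twist":[0,0,0],"claw":0}])

```text
time_s: 17.8
eef_pos: [0.5091, -0.238, 0.2412]
tool_rot: [0.679, 0.734, -0.0, 0.002]
force: [-1.0, -1.8, -1.1]
opening: 0.0239
```

arm_command(rows=[{"xyz":[0.015,0,0],"twist":[0,0,0],"claw":0}])

```text
time_s: 17.92
eef_pos: [0.5091, -0.2374, 0.2413]
tool_rot: [0.679, 0.734, -0.0, 0.003]
force: [-3.5, -6.3, -1.9]
opening: 0.0239
```

```bash
python3 - <<'E'
from h import *
st=delta([.50,-.29,.2408],4.1); rep()
E
```

```text
t 17.925 pos [ 0.5091 -0.2374  0.2413] yaw 4.46 F [-3.51 -6.3  -1.85] op 0.0239 zax [ 0.0037 -0.0038 -1.    ]
shift units [-1.035 -0.264  0.012] twz 0.004
board mm [ -32.92 -111.29] F board -3.95 -6.04 -1.85
```

Side rail felt (−6 N). Holding a gentle push.

arm_command(rows=[{"xyz":[0.01,0,0],"twist":[0,0,0],"claw":0},{"xyz":[0.01,0,0],"twist":[0,0,0],"claw":0}])

```text
time_s: 18.18
eef_pos: [0.5091, -0.237, 0.2413]
tool_rot: [0.679, 0.734, -0.001, 0.003]
force: [-2.6, -7.1, -3.0]
opening: 0.0236
```

arm_command(rows=[{"xyz":[0.012,0,0],"twist":[0,0,0],"claw":0},{"xyz":[0.012,0,0],"twist":[0,0,0],"claw":0}])

```text
time_s: 18.42
eef_pos: [0.509, -0.2365, 0.2414]
tool_rot: [0.679, 0.734, -0.001, 0.004]
force: [-2.3, -8.0, -2.7]
opening: 0.0237
```

```bash
python3 - <<'E'
from h import *
st=delta([.50,-.29,.2408],4.1); rep()
E
```

```text
t 18.425 pos [ 0.509  -0.2365  0.2414] yaw 4.51 F [-2.26 -7.96 -2.72] op 0.0237 zax [ 0.0043 -0.0073 -1.    ]
shift units [-1.052 -0.264  0.018] twz 0.0046
board mm [ -32.96 -110.46] F board -2.82 -7.78 -2.72
```

arm_command(rows=[{"xyz":[-0.3,0,0],"twist":[0.002,0.001,0],"claw":0},{"xyz":[-0.4,0,-0.3],"twist":[0,0,0],"claw":0},{"xyz":[-0.3,0,-0.9],"twist":[0,0,0],"claw":0},{"xyz":[-0.2,-0.1,-0.9],"twist":[0,0,0],"claw":0},{"xyz":[0,0,-0.5],"twist":[0,0,0],"claw":0},{"xyz":[0,0,0],"twist":[0,0,0],"claw":0}])

```text
time_s: 19.18
eef_pos: [0.509, -0.3013, 0.3754]
tool_rot: [0.679, 0.734, -0.001, 0.002]
force: [0.2, -0.8, -1.8]
opening: 0.0239
```

```bash
python3 -c "import meas;meas.run('r3.png')"
```

```text
t 19.175 pos [ 0.509  -0.3013  0.3754] yaw 4.45 F [ 0.18 -0.82 -1.83] op 0.0239 zax [ 9.0e-04 -3.6e-03 -1.0e+00]
shift units [ 0.25  -0.164  2.707] twz 0.0039
board mm [ -37.57 -175.09] F board 0.12 -0.84 -1.83
slab 0.62 ctr 0.5036275634765625 -0.17422203826904298 wh [101.33349609  72.76361084] ang 85.76361083984375
 bf ctr [-33.88545425 -47.92195758]
```

View pics/r3.png

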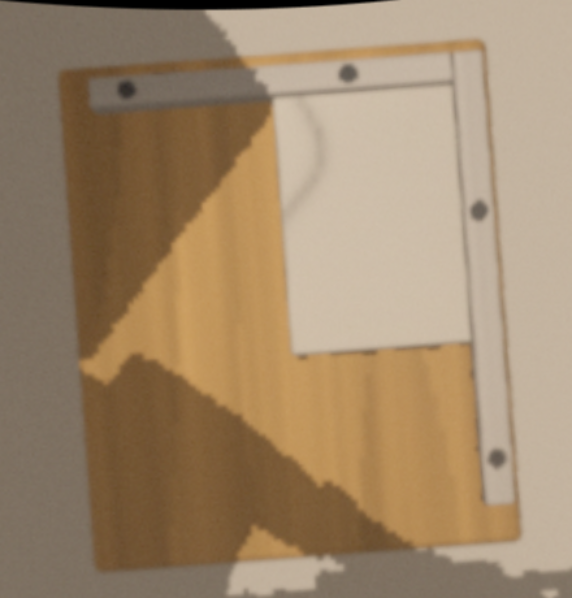

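The slab is home on both rails in the rectified view: slab corner at about (453,85), no gap along the rear face (455–470) or under the side rail. Now returning the pusher to its original spot.

arm_command(rows=[{"xyz":[0.3,-0.3,0],"twist":[0,0,0],"claw":0},{"xyz":[0.8,-0.1,0],"twist":[0,0,0],"claw":0},{"xyz":[1,0,0],"twist":[0,0,0],"claw":0},{"xyz":[1,0,0],"twist":[0,0,0],"claw":0},{"xyz":[1,0,0],"twist":[0,0,0],"claw":0},{"xyz":[1,0,0],"twist":[0,0,0],"claw":0},{"xyz":[0.8,0,0.3],"twist":[0,0,0],"claw":0},{"xyz":[0.3,0,0.5],"twist":[0,0,-0.09],"claw":0},{"xyz":[0,0,0.5],"twist":[0,0,-0.09],"claw":0},{"xyz":[0,0,0],"twist":[0,0,0],"claw":0}])

```text
time_s: 20.52
eef_pos: [0.4589, 0.0171, 0.2946]
tool_rot: [0.566, 0.824, -0.004, -0.01]
force: [0.2, -0.1, -0.3]
opening: 0.0237
```

```bash
python3 - <<'E'
from h import *
st=delta([.4642,.016,.2305],20.75)
E
```

```text
t 20.525 pos [0.4589 0.0171 0.2946] yaw 21.08 F [ 0.22 -0.15 -0.32] op 0.0237 zax [-0.0213  0.006  -0.9998]
shift units [-0.076  0.113  1.28 ] twz 0.0036
```

arm_command(rows=[{"xyz":[-0.08,0.08,0.5],"twist":[-0.009,-0.007,0],"claw":0},{"xyz":[0,0,0.4],"twist":[0,0,0],"claw":0},{"xyz":[0,0,0.1],"twist":[0,0,0],"claw":0},{"xyz":[0,0,0],"twist":[0,0,0],"claw":0}])

```text
time_s: 21.02
eef_pos: [0.4643, 0.0141, 0.2445]
tool_rot: [0.572, 0.821, -0.001, -0.002]
force: [0.6, 0.1, -0.5]
opening: 0.0239
```

```bash
python3 - <<'E'
from h import *
st=delta([.4642,.016,.2305],20.75)
E
```

```text
t 21.025 pos [0.4643 0.0141 0.2445] yaw 20.29 F [ 0.6   0.13 -0.48] op 0.0239 zax [-4.2e-03  8.0e-04 -1.0e+00]
shift units [0.035 0.012 0.279] twz -0.0051
```

arm_command(rows=[{"xyz":[0.03,0,0.15],"twist":[-0.002,-0.001,0],"claw":0},{"xyz":[0,0,0.07],"twist":[0,0,0],"claw":0},{"xyz":[0,0,0.03],"twist":[0,0,0],"claw":0},{"xyz":[0,0,0],"twist":[0,0,0],"claw":0}])

```text
time_s: 21.52
eef_pos: [0.4641, 0.0155, 0.2327]
tool_rot: [0.572, 0.82, 0.001, 0.001]
force: [0.3, 0.1, -0.8]
opening: 0.0239
```

```bash
python3 - <<'E'
from h import *
st=delta([.4642,.016,.2305],20.75)
E
```

```text
t 21.525 pos [0.4641 0.0155 0.2327] yaw 20.20 F [ 0.27  0.14 -0.79] op 0.0239 zax [ 1.8e-03  2.0e-04 -1.0e+00]
shift units [0.008 0.004 0.044] twz -0.0061
```

arm_command(rows=[{"xyz":[0,0,0.03],"twist":[0,0,0],"claw":0},{"xyz":[0,0,0.02],"twist":[0,0,0],"claw":0}])

```text
time_s: 21.78
eef_pos: [0.4642, 0.0156, 0.2303]
tool_rot: [0.572, 0.82, 0.001, 0.001]
force: [-0.5, -0.0, -0.5]
opening: 0.024
```

arm_command(rows=[{"xyz":[0,0,0.01],"twist":[0,0,0],"claw":0}])

```text
time_s: 21.9
eef_pos: [0.4643, 0.0156, 0.23]
tool_rot: [0.572, 0.82, 0.001, 0.001]
force: [-3.3, 0.3, 20.3]
opening: 0.024
```

Floor contact. I release and retreat.

arm_command(rows=[{"xyz":[0,0,0],"twist":[0,0,0],"claw":0.35},{"xyz":[0,0,0],"twist":[0,0,0],"claw":0.5},{"xyz":[0,0,0],"twist":[0,0,0],"claw":0.7},{"xyz":[0,0,0],"twist":[0,0,0],"claw":0.7},{"xyz":[0,0,-0.3],"twist":[0,0,0],"claw":0.7},{"xyz":[0,0,-0.7],"twist":[0,0,0],"claw":0.7},{"xyz":[0,0,-0.9],"twist":[0,0,0],"claw":0.7},{"xyz":[-0.4,0,-0.9],"twist":[0,0,0],"claw":0.7},{"xyz":[-0.8,0,0],"twist":[0,0,0],"claw":0.7},{"xyz":[-0.5,0,0],"twist":[0,0,0],"claw":0.7},{"xyz":[0,0,0],"twist":[0,0,0],"claw":0.7}])

```text
time_s: 23.28
eef_pos: [0.4938, -0.0662, 0.375]
tool_rot: [0.572, 0.82, 0.0, 0.001]
force: [-0.2, 0.9, -0.3]
opening: 0.064
```

```bash
python3 - <<'E'
from h import *
st=delta([.4642,.016,.2305],20.75); d=vision.capture("wrist"); s=vision.capture("side")
for n,z in dict(pusher_centre=.047,pot=.002,tray=0).items():
    for q in vision.place_of(n,d)[:2]:
        r,k=q["location"]; print(n,round(q["p"],2),(round(k),round(r)),onz(d,k,r,z,st).round(4))
a=d["frame"][:300,150:500]; b=cv2.resize(s["frame"][200:320,320:520],None,fx=2.2,fy=2.5,interpolation=2)
cv2.imwrite("pics/fin.png",np.hstack([a,b])[:,:,::-1])
E
```

```text
t 23.275 pos [ 0.4938 -0.0662  0.375 ] yaw 20.26 F [-0.24  0.92 -0.31] op 0.064 zax [ 2.6e-03 -6.0e-04 -1.0e+00]
shift units [1.752 0.007 2.886] twz -0.0055
pusher_centre 0.73 (318, 126) [0.4618 0.0155 0.047 ]
pusher_centre 0.72 (462, 122) [0.5744 0.0657 0.047 ]
pot 0.74 (343, 10) [0.4428 0.1353 0.002 ]
tray 0.68 (330, 71) [0.4524 0.0715 0.    ]
```

View pics/fin.png

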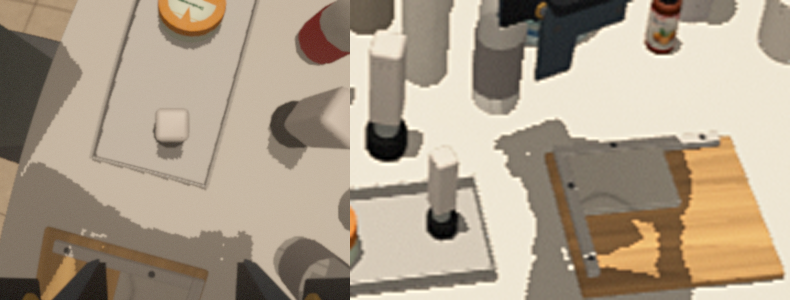

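The pusher stands upright in the tray (left half (172,125), right half (442,190)). The slab sits in the rails' corner at about (630,180) in the right half, and nothing else has moved.

```bash
python3 -c "from rig import sign_off; print(sign_off())"
```

```text
the job is handed in; nothing more can be done
None
```

The slab is home against both rails, the pusher is standing in the tray again, and the job was handed in at about 23 s of the 72 s allowed. The system gives no verdict, so this rests on my own checks.

**What I did:**
1. I took the small white pusher from the tray and pushed the slab back until its left end met the rear rail.
2. I pushed the lagging right end home, then held about 4–5 N at mid-edge.
3. I slid the slab along the rear rail to the side rail and held 6–8 N there.
4. I set the pusher back at its original spot and let go.

**Checks that agreed:**
- **Slab:** the view from above after each push showed no visible gap at either rail. The slab's angle was 4.2°, and I read the board's at 4.1–4.3°.
- **Pusher:** it stands upright at about (0.462, 0.016), released, with the gripper well clear of it.
- **Pot and tray:** both measured where they started, within about 6 mm. I did not measure the other bystanders, but saw no sign that any had moved.

**Checks that were off:**
- **Push force:** two pushes against the rear rail reached about 11 N, and the side rail about 8 N. That is above the 5 N intended but below the 20 N limit. I read forces only at the end of each move, so brief higher peaks could have gone unseen.
- **Position readings:** the foot's apparent offset came out as 2.3 mm along the board and about 5 mm across. The two should be equal, so my corner estimate is about 1–2 mm out, and "home" rests on feel and the pictures instead.
- **Setting down:** lowering the pusher briefly pressed about 20 N on the tray floor before I released it.

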